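# Sort the spare parts into their sample trays

## Task

Sort the five loose spare parts - two ball bearings, one shaft coupling and two green terminal blocks - into the three shallow trays, each part into the tray whose front ledge carries a sample of its own kind. Every part must rest on the tray's floor the way up it lies now (bearings flat, coupling standing, blocks on their underside), not on another part or on the rim. Leave the flat flange ring and the blue encoder where they are.

Things in the scene. Friction and masses are not known exactly. Their poses are not given: they have to be found in the camera images.
- tray_bearing: Fixed shallow grey tray, any order, turned up to 6 deg. Origin: centre of its open part, at worktop level; x away from robot, y left. Inside 100 (x) x 110 mm, floor 3 mm up, walls 4 mm thick, rim 12 mm high. In front (x -88 to -50 mm) a 12 mm high ledge, with one fixed sample part in its middle (x -69, y 0). Trays differ only by it: a ball bearing, 35 mm across, top 23 mm up.
- tray_coupling: Fixed shallow grey tray, any order, turned up to 6 deg. Origin: centre of its open part, at worktop level; x away from robot, y left. Inside 100 (x) x 110 mm, floor 3 mm up, walls 4 mm thick, rim 12 mm high. In front (x -88 to -50 mm) a 12 mm high ledge, with one fixed sample part in its middle (x -69, y 0). Trays differ only by it: a shaft coupling standing upright, top 42 mm up.
- tray_terminal: Fixed shallow grey tray, any order, turned up to 6 deg. Origin: centre of its open part, at worktop level; x away from robot, y left. Inside 100 (x) x 110 mm, floor 3 mm up, walls 4 mm thick, rim 12 mm high. In front (x -88 to -50 mm) a 12 mm high ledge, with one fixed sample part in its middle (x -69, y 0). Trays differ only by it: a green terminal block along y, its top 24 mm up.
- bearing_a: Loose ball bearing: pale steel ring 35 mm across with a black seal and a bore, 11 mm thick, 70 g, lying flat. Origin: centre of its underside; z up along its axis. One of two alike; the same as the sample bearing.
- bearing_b: Loose ball bearing: pale steel ring 35 mm across with a black seal and a bore, 11 mm thick, 70 g, lying flat. Origin: centre of its underside; z up along its axis. One of two alike; the same as the sample bearing.
- coupling_a: Loose aluminium beam coupling: upright cylinder 25 mm in diameter, 30 mm tall, 90 g, any yaw. Origin: centre of its underside; z up along its axis. The same as the sample coupling. (The clamp, the arching black cable and the board heaps that lie between parts and trays are up to 80 mm high: carry parts over them.)
- terminal_a: Loose green screw terminal block, 14 mm (x) by 26 mm (y, its length), 12 mm high (z up), 20 g, lying on its underside at any yaw. Origin: centre of its underside. One of two alike; the same as the sample block.
- terminal_b: Loose green screw terminal block, 14 mm (x) by 26 mm (y, its length), 12 mm high (z up), 20 g, lying on its underside at any yaw. Origin: centre of its underside. One of two alike; the same as the sample block.
- flange: Loose flat flange ring, light metal, 66 mm across, 8 mm thick, lying flat, with a big hole (no bearing; belongs in no tray), to the left between two heaps of circuit boards. Beside it, nearer the robot, a fixed upright servo motor about 270 mm high: swing the arm over it or round it. Origin: centre of its underside. To be left alone.
- encoder: Loose blue round encoder (cap 44 mm across, 31 mm high, black cable stub), near right, by the front edge. Origin: on its underside, the cap's centre lies at x = -4, y = +14 mm. To be left alone.

How it is judged:
By the outcome, as a careful person would: the job done as asked, in the order asked, and still so for the second after the job is handed in, with the robot touching nothing.
It also fails if it takes over 115 s, if anything falls off the work surface, if the arm or the gripper's body presses on something with over 40 N, if the wrist force passes 120 N, or if a joint passes its speed limit or range.

## Robot

A 6-joint arm with a two-finger parallel gripper is mounted at the origin on a cart in front of the work surface, level with it; the furniture and walls round the work are solid. World frame = base frame: x ahead of the robot, y to its left, z up, the work surface at z = 0. Lengths are in m, angles in degrees, forces in N, time in s.
With the tool pointing down it reaches from about 0.3 to 0.75 m from the base axis. Payload 8.5 kg.
Tool frame: the origin (TCP) lies midway between the tips of the shut fingers; the grasp point (between the pads) lies 19 mm behind it; z points along the fingers, y is the line along which they close (so a half turn about z gives the same grasp; the last joint's range is limited). The gripper opens to 85 mm and grips with 20 to 120 N. Pads are 22 mm wide; open, the fingers measure 114 mm over their backs; the gripper's body (76 mm by 85 mm) begins 54 mm behind the grasp point. The pads swing forward as they close: fully open they stand 13 mm farther back than shut.
Start: joints at [-79.372, 21.807, 74.336, -0, 83.858, -12.336], TCP at [0.215, -0.506, 0.231] pointing down, gripper open.
Joint ranges: [-178.18, 178.18], [-50.72, 133.34], [12.68, 142.11], [-81.47, 261.47], [9.98, 163.14], [-165.26, 165.26]. Speed limits (degrees/s): [136.94, 136.94, 180, 180, 180, 180].

## Interface

Orientations are given as a 3x3 rotation matrix whose columns are the frame's x, y, z axes.
In Python, from rig import monitor, optics, close_job, models gives the robot as it stands.
- The arm moves only by the tool step_arm, never from a script. Its arguments are lists of equal length, an entry for each row: "fingers": the closure, from -1 (fully open) to 1 (shut); "travel": the shift along the tool's x, y, z scaled (see below), a list of three; "twist": the turn about the tool's z scaled (see below). In form: {"fingers": [fingers, ...], "travel": [[tx, ty, tz], ...], "twist": [twist, ...]}. A call has 1 to 10 rows; each row shifts and turns the commanded pose from where the row before left it, along the tool's axes as they then stand; what a row does not reach is not made up. The controller multiplies each number of a shift by 100 mm and each number of a turn by pi rad. A row lasts 1/8 s, in which the tool goes at most 62.5 mm and 10.7 degrees, less where a joint would pass 70% of its speed; a pose out of reach is approached as far as the arm can. A call with a number of a shift or a turn outside -1 to 1 is refused whole. A call with a gripper value outside its range is refused whole. The fingers move at their own pace and stop on an object; "force" is the grip in N (left out, the last holds). Time passes only in rows, so rows that do not move let the fingers close. It gives the time, the measured TCP pose, the force, the opening and the grip force at its end, in the units of the state.
- monitor.observe(): the state, without advancing time (a new reading comes with each control period).
- optics.get_image(name): name is "scene" or "top"; returns (picture, depth): 400x640x3 uint8, blue, green, red; 400x640 float32, m along the optical axis (not along the pixel's ray), 0 where there is no reading.
- optics.get_calibration(name): a dict with "vertical_fov" (degrees; the focal length in pixels is half the picture's height over the tangent of half this angle, whatever the lens; pixels are square), "cx", "cy" (the principal point, pixels), "world_from_camera" (4x4, takes a point from camera to world coordinates). Camera axes: x right, y up, looking along -z (the intrinsics and any distortion apply to the point x, -y, -z); pixel columns grow to the right and rows downward; lengths in m; the calibration is good to about 2 mm. A picture is of the moment at which its call begins. get_calibration takes no time and is no camera call.
- close_job(): hands the job in; it is judged then, once.
Trained networks look in the newest picture that a camera, given by its name, has taken for a name from the list of things; names that differ only in an ending like _2 or _b are one class to them, and where a whole thing is asked for, a point or a joint stands for the part that bears it (a point fixed in the world has none). Each returns a list of dicts, best first, with "confidence" (0 to 1); they miss things now and then, are a little off and sometimes report something else, mostly with a low value. They report only what shows in the picture. A call takes as long as a camera call.
- models.trace(camera, query): "mask" (400x640 bool, what is visible of it) and "point" ([column, row] in pixels, amid what is visible of it).
- models.landmark_of(camera, query): "point" ([column, row] in pixels: a listed point, or the origin of a listed thing).
The state is a dict: "time_s": time; "q": joint angles; "qvel": joint speeds; "joint_efforts": joint torques, N m; "position": TCP position; "tool_rot": TCP orientation; "ft_force": force on the tool from outside, world axes, zero at the start; "wrist_torque": the same for the moment, N m; "grip_width": finger opening in m; "gripper_force": force on a finger pad.
Only numpy, scipy, OpenCV 4.12 (cv2) and the standard library are available. Lean on these libraries where they do the work, as an engineer would, in place of code of your own. Each camera call takes 0.05 s, during which the arm holds its last target. There are 200 camera calls.

## Working session

There is one attempt and no reset: what is moved stays moved. The work goes in short steps, Python scripts to look and compute and a tool call to move; the robot and the scene stay as the last step left them, time stands still between calls to the robot, and variables do not carry over. Pictures are saved under pics/ and viewed, at most 14 in all, crops included, and the job is handed in when it is done.

Besides the shell and the picture viewer there is one more tool, called after ">>>" as name([rows], argument=value, ...), one row to a line, values as JSON. step_arm: Moves the arm, as the interface text tells. Its arguments: {"type":"object","properties":{"fingers":{"type":"array","items":{"type":"number"}},"travel":{"type":"array","items":{"type":"array","items":{"type":"number"}}},"twist":{"type":"array","items":{"type":"number"}},"force":{"type":"number"}},"required":["fingers","travel","twist"]}

```bash
mkdir -p pics; ls; python3 - <<'E'
from rig import monitor, optics
import cv2,numpy as np
for n in("scene","top"):
    p,d=optics.get_image(n); cv2.imwrite(f"pics/{n}0.png",p)
    c=optics.get_calibration(n); print(n,{k:(np.round(v,4).tolist() if k=="world_from_camera" else v) for k,v in c.items()}, (d>0).mean())
s=monitor.observe();print(s["time_s"],s["position"],np.round(s["tool_rot"],3).tolist(),s["grip_width"])
E
```

```text
pics
scene {'vertical_fov': 46.60571576288574, 'cx': 322.6907941801941, 'cy': 201.5431639781932, 'world_from_camera': [[-0.7218, 0.4428, -0.5319, -0.1191], [-0.692, -0.4723, 0.546, 0.5446], [-0.0095, 0.7622, 0.6473, 0.7878], [0.0, 0.0, 0.0, 1.0]]} 0.99607421875
top {'vertical_fov': 56.601619651434305, 'cx': 316.82132034664255, 'cy': 198.82992845024978, 'world_from_camera': [[-0.0154, 0.9929, -0.1177, 0.4061], [-0.9997, -0.0174, -0.016, -0.0876], [-0.018, 0.1174, 0.9929, 0.9728], [0.0, 0.0, 0.0, 1.0]]} 0.99591015625
0.1 [ 0.21452374 -0.50615341  0.23078972] [[0.921, 0.39, -0.0], [0.39, -0.921, 0.001], [0.0, -0.001, -1.0]] 0.0851180540966214
```

View pics/scene0.png

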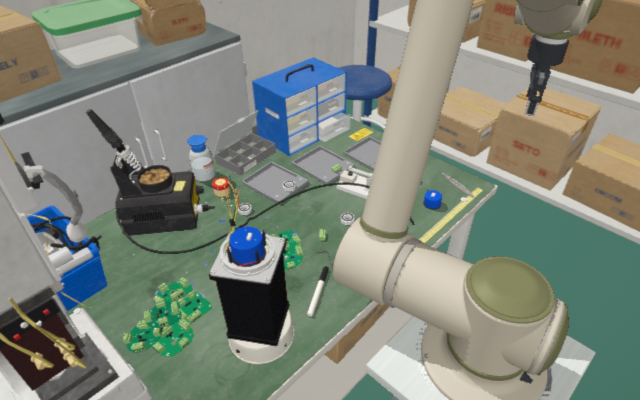

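View pics/top0.png

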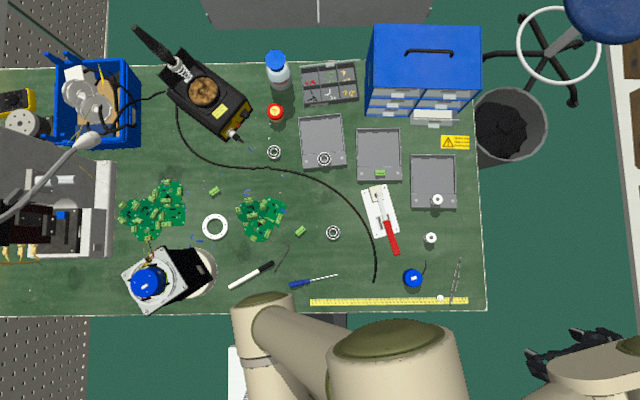

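The top view shows the bearing tray (322,142), terminal tray (379,155) and coupling tray (433,182). The loose bearings are at (274,152) and (333,233), the coupling at (431,238), and the terminals at (214,190) and (300,231). Next I'll measure them.

```bash
cat > h.py <<'E'
from rig import monitor, optics, models
import cv2,numpy as np
def cam(n):
    c=optics.get_calibration(n); f=200/np.tan(np.radians(c["vertical_fov"]/2)); return f,c["cx"],c["cy"],np.array(c["world_from_camera"])
def ray(n,p):
    f,cx,cy,T=cam(n); d=np.array([(p[0]-cx)/f,-(p[1]-cy)/f,-1]); return T[:3,3],T[:3,:3]@d
def dep(n,p,z):
    o,d=ray(n,p); return o+d*z
def atz(n,p,z):
    o,d=ray(n,p); return o+d*(z-o[2])/d[2]
def cloud(n,d,m):
    v,u=np.nonzero(m&(d>0)); f,cx,cy,T=cam(n); z=d[v,u]
    return (T[:3,:3]@np.array([(u-cx)/f*z,-(v-cy)/f*z,-z])).T+T[:3,3]
def tri(a,pa,b,pb):
    o1,d1=ray(a,pa);o2,d2=ray(b,pb);d1/=np.linalg.norm(d1);d2/=np.linalg.norm(d2)
    s=np.linalg.lstsq(np.array([d1,-d2]).T,o2-o1,rcond=None)[0]
    x,y=o1+s[0]*d1,o2+s[1]*d2; return (x+y)/2,np.linalg.norm(x-y)
E
python3 - <<'E'
from h import *
np.set_printoptions(precision=4,suppress=True)
for n in("top","scene"):
    p,d=optics.get_image(n)
    f,cx,cy,T=cam(n)
    for q in("bearing_a","coupling_a","terminal_a","tray_bearing","tray_coupling","tray_terminal"):
        for r in models.trace(n,q):
            if r["confidence"]<.2: continue
            P=cloud(n,d,r["mask"]); 
            print(n,q,round(r["confidence"],2),np.round(r["point"],1),r["mask"].sum(),"med",np.median(P,0),"z10/90",np.percentile(P[:,2],[5,90]), "bbc",(P[:,:2].min(0)+P[:,:2].max(0))/2)
        for r in models.landmark_of(n,q):
            if r["confidence"]>.2: print("   lm",round(r["confidence"],2),np.round(r["point"],1), atz(n,r["point"],0)[:2])
E
```

```text
top bearing_a 0.49 [331.4 234.9] 113 med [ 0.4331 -0.1101  0.0111] z10/90 [-0.0003  0.0128] bbc [ 0.4334 -0.11  ]
top bearing_a 0.49 [276.5 148.6] 107 med [0.6506 0.0411 0.01  ] z10/90 [-0.0001  0.0124] bbc [0.65   0.0411]
   lm 0.51 [277.7 154.5] [0.643  0.0311]
   lm 0.44 [331.6 234.8] [ 0.4264 -0.1089]
top terminal_a 0.46 [213.4 190.4] 51 med [0.5458 0.1985 0.0107] z10/90 [0.0055 0.0132] bbc [0.547  0.1977]
   lm 0.61 [298.3 230.8] [ 0.4382 -0.0222]
   lm 0.52 [215.5 189.6] [0.5509 0.1971]
top tray_bearing 0.82 [321.8 139.5] 2349 med [ 0.6774 -0.0875  0.0039] z10/90 [-0.     0.013] bbc [ 0.6777 -0.0876]
   lm 0.78 [319.7 133.6] [ 0.6982 -0.0824]
top tray_coupling 0.56 [430.4 182.8] 2512 med [ 0.5637 -0.3741  0.0044] z10/90 [0.0005 0.0134] bbc [ 0.5637 -0.3773]
   lm 0.66 [431.5 176.2] [ 0.5764 -0.3758]
   lm 0.3 [413.9 273.2] [ 0.325  -0.3179]
top tray_terminal 0.87 [376.1 154.7] 2480 med [ 0.6381 -0.2366  0.004 ] z10/90 [-0.0001  0.0129] bbc [ 0.6408 -0.2374]
   lm 0.96 [376.2 148.6] [ 0.6539 -0.2327]
   lm 0.66 [426.2 238. ] [ 0.4143 -0.3538]
scene bearing_a 0.47 [242.5 210.1] 1
[... 369 characters left out ...]
.2955  0.0277] z10/90 [0.005  0.0319] bbc [ 0.3244 -0.3158]
scene terminal_a 0.42 [322.4 235.7] 43 med [ 0.4371 -0.0211  0.011 ] z10/90 [0.0057 0.0137] bbc [ 0.4386 -0.0231]
   lm 0.63 [322.7 233.7] [ 0.4449 -0.033 ]
scene tray_bearing 0.75 [274.9 179.2] 1524 med [ 0.6793 -0.0842  0.0055] z10/90 [0.0013 0.0146] bbc [ 0.6758 -0.0857]
   lm 0.56 [271.4 182. ] [ 0.6894 -0.0832]
scene tray_coupling 0.71 [365.  151.1] 751 med [ 0.5947 -0.361   0.0039] z10/90 [0.0004 0.011 ] bbc [ 0.4614 -0.2217]
   lm 0.86 [367.  152.5] [ 0.5883 -0.3739]
scene tray_terminal 0.84 [321.8 166.7] 1308 med [ 0.6419 -0.2295  0.0052] z10/90 [0.0011 0.0135] bbc [ 0.6446 -0.2335]
   lm 0.78 [322.2 166.8] [ 0.6361 -0.2303]
```

```bash
python3 - <<'E'
from h import *
np.set_printoptions(precision=4,suppress=True)
I={n:optics.get_image(n) for n in("top","scene")}
def fit(name,c,r,zl,zh):
    for n in I:
        p,d=I[n]; P=cloud(n,d,np.ones(d.shape,bool))
        m=(np.hypot(P[:,0]-c[0],P[:,1]-c[1])<r)&(P[:,2]>zl)&(P[:,2]<zh); Q=P[m]
        if len(Q)<6: print(name,n,"few");continue
        R=cv2.minAreaRect((Q[:,:2]*1000).astype(np.float32)); b=(Q.min(0)+Q.max(0))/2
        print(name,n,len(Q),"bbc",b[:2],"ext",np.ptp(Q,0)[:2],"ztop",np.percentile(Q[:,2],[50,95]),"rect",np.round(R[0],1),np.round(R[1],1),round(R[2],1),"mean",Q.mean(0)[:2])
fit("bA",(.649,.041),.026,.005,.02)
fit("bB",(.433,-.110),.026,.005,.02)
fit("tA",(.546,.198),.022,.005,.02)
fit("tB",(.438,-.022),.022,.005,.02)
fit("cA",(.414,-.345),.03,.015,.04)
for nm,c in(("TB",(.677,-.087)),("TT",(.64,-.237)),("TC",(.563,-.375))): fit(nm,c,.098,.006,.0165)
# sample positions
fit("sB",(.63,-.09),.03,.0165,.05);fit("sT",(.59,-.237),.035,.0165,.05);fit("sC",(.52,-.38),.035,.03,.05)
p=I["top"][0]; cv2.imwrite("pics/crop1.png",cv2.resize(p[110:290,185:465],None,fx=2.85,fy=2.85,interpolation=cv2.INTER_CUBIC))
# obstacle height map, coarse 2cm cells
P=np.vstack([cloud(n,I[n][1],np.ones((400,640),bool)) for n in I])
print("y from .30 to -.46 step -.04, x rows; max z mm")
for x in np.arange(.30,.8,.04):
    print(round(x,2),[int(1000*np.percentile(q,98)) if len(q:=P[(abs(P[:,0]-x)<.02)&(abs(P[:,1]-y)<.02)][:,2]) else -1 for y in np.arange(.30,-.47,-.04)])
E
```

```text
bA top 111 bbc [0.6498 0.0413] ext [0.0332 0.0344] ztop [0.0101 0.0132] rect [649.3  41.9] [33.4 33.3] 26.1 mean [0.6496 0.0419]
bA scene 106 bbc [0.6486 0.0427] ext [0.0389 0.0344] ztop [0.0107 0.0133] rect [649.2  44. ] [32.9 37.6] 60.5 mean [0.6484 0.0441]
bB top 112 bbc [ 0.4347 -0.1111] ext [0.0336 0.0336] ztop [0.0109 0.014 ] rect [ 434.6 -111.1] [32.7 32.7] 43.6 mean [ 0.4341 -0.1105]
bB scene 113 bbc [ 0.4338 -0.1078] ext [0.0362 0.0367] ztop [0.0105 0.0135] rect [ 434.3 -107.6] [32.4 36.1] 41.7 mean [ 0.4328 -0.1071]
tA top 62 bbc [0.5467 0.1986] ext [0.0235 0.0252] ztop [0.0097 0.0131] rect [549.  200.2] [19.1 26.3] 32.3 mean [0.5471 0.1986]
tA scene few
tB top 54 bbc [ 0.4386 -0.0272] ext [0.023  0.0257] ztop [0.0113 0.0141] rect [439.6 -26.4] [13.5 24.4] 40.4 mean [ 0.4393 -0.0262]
tB scene 59 bbc [ 0.4388 -0.0235] ext [0.0243 0.0272] ztop [0.0113 0.0145] rect [439.7 -24.8] [13.  29.9] 37.7 mean [ 0.4382 -0.0227]
cA top 85 bbc [ 0.4176 -0.3562] ext [0.0226 0.0241] ztop [0.0298 0.0331] rect [ 417.6 -356.2] [24.  22.5] 88.9 mean [ 0.4171 -0.3554]
cA scene few
TB top 794 bbc
[... 1922 characters left out ...]
2, 9, 61, 57, 60, 4, 3, 3, 4, 3]
0.5 [28, 3, 7, 8, 44, 49, 32, 14, 3, 3, 3, 59, 60, 56, 15, 13, 14, 44, 14, 3]
0.54 [32, 3, 15, 12, 3, 22, 4, 3, 3, 3, 51, 55, 13, 59, 14, 13, 14, 41, 14, 3]
0.58 [12, 4, 4, 3, 2, 2, 2, 19, 30, 40, 4, 3, 14, 24, 24, 14, 6, 6, 13, 3]
0.62 [3, 3, 8, 8, 7, 8, 13, 15, 14, 25, 25, 14, 13, 13, 13, 13, 13, 13, 13, 3]
0.66 [4, 11, 3, 90, 56, 50, 12, 12, 12, 11, 22, 14, 12, 6, 6, 12, 4, 3, 3, 3]
0.7 [15, 3, 103, 108, 106, 3, 2, 2, 13, 5, 6, 13, 12, 12, 12, 27, 60, 59, 59, 3]
0.74 [21, 121, 137, 138, 111, 105, 36, 36, 12, 12, 13, 13, 177, 190, 190, 190, 191, 190, 191, 80]
0.78 [105, 256, 240, 137, 135, 106, 35, 36, 33, 34, 34, 34, 160, 191, 191, 192, 191, 192, 192, 189]
```

View pics/crop1.png

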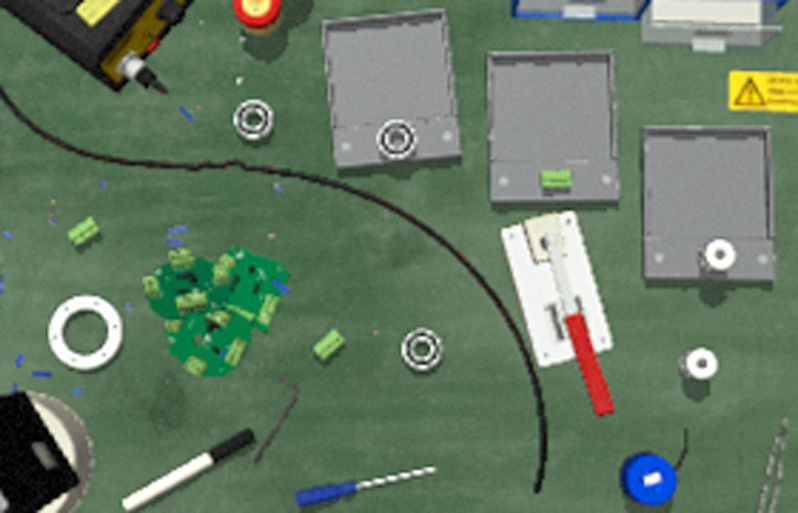

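```bash
python3 - <<'E'
from h import *
p,d=optics.get_image("top"); ps,ds=optics.get_image("scene")
for n,im in(("top",p),("scene",ps)):
    hsv=cv2.cvtColor(im,cv2.COLOR_BGR2HSV); m=cv2.inRange(hsv,(35,90,110),(75,255,255))
    for nm,c in(("tA",(.547,.199)),("tB",(.439,-.025))):
        v,u=np.nonzero(m); Q=np.array([atz(n,q,.011)[:2] for q in zip(u,v)])
        Q=Q[np.hypot(*(Q-c).T)<.025]
        if len(Q)<8: continue
        w=np.linalg.eigh(np.cov(Q.T))[1][:,1]; R=cv2.minAreaRect((Q*1000).astype(np.float32))
        print(nm,n,len(Q),Q.mean(0).round(4),"long axis deg",np.degrees(np.arctan2(w[1],w[0])).round(1),R)
def grid(P,xs,ys,h):
    for x in xs: print(round(x,2),[int(1000*q.max()) if len(q:=P[(abs(P[:,0]-x)<h)&(abs(P[:,1]-y)<h)][:,2]) else -1 for y in ys])
A=np.ones((400,640),bool); P=np.vstack([cloud("top",d,A),cloud("scene",ds,A)])
print("servo y .30..-.0");grid(P,np.arange(.28,.62,.02),np.arange(.28,.10,-.02),.01)
print("cabinet y -.12..-.40");grid(P,np.arange(.68,.78,.01),np.arange(-.14,-.42,-.03),.015)
q=P[np.hypot(P[:,0]-.2145,P[:,1]+.506)<.15]
print("tool region z hist, lateral half extents");
u=np.array([.39,-.92]);r=np.array([.391,-.92])
for z in np.arange(.22,.8,.03):
    s=q[abs(q[:,2]-z)<.015]
    if len(s):
        e=s[:,:2]-[.2145,-.506]; rad=e@[.390,-.921]; lat=e@[.921,.39]; print(round(z,2),len(s),"rad",rad.min().round(3),rad.max().round(3),"lat",lat.min().round(3),lat.max().round(3))
E
```

```text
tA top 65 [0.5464 0.1978] long axis deg 125.5 ((546.1423950195312, 197.7168426513672), (15.68582820892334, 28.153955459594727), 33.43291473388672)Traceback (most recent call last):
  File "<stdin>", line 6, in <module>
  File "h.py", line 10, in atz
    o,d=ray(n,p); return o+d*(z-o[2])/d[2]
        ~~~^^^^^
  File "h.py", line 6, in ray
    f,cx,cy,T=cam(n); d=np.array([(p[0]-cx)/f,-(p[1]-cy)/f,-1]); return T[:3,3],T[:3,:3]@d
              ~~~^^^
  File "h.py", line 4, in cam
    c=optics.get_calibration(n); f=200/np.tan(np.radians(c["vertical_fov"]/2)); return f,c["cx"],c["cy"],np.array(c["world_from_camera"])
ValueError: time passes only in moves, steps and waits
```

```bash
sed -i 's/^def cam/import functools\n@functools.cache\ndef cam/' h.py; python3 - <<'E'
from h import *
p,d=optics.get_image("top"); ps,ds=optics.get_image("scene")
for n,im in(("top",p),("scene",ps)):
    hsv=cv2.cvtColor(im,cv2.COLOR_BGR2HSV); m=cv2.inRange(hsv,(35,90,110),(75,255,255))
    for nm,c in(("tA",(.547,.199)),("tB",(.439,-.025))):
        v,u=np.nonzero(m); Q=np.array([atz(n,q,.011)[:2] for q in zip(u,v)])
        Q=Q[np.hypot(*(Q-c).T)<.025]
        if len(Q)<8: continue
        w=np.linalg.eigh(np.cov(Q.T))[1][:,1]; R=cv2.minAreaRect((Q*1000).astype(np.float32))
        print(nm,n,len(Q),Q.mean(0).round(4),"long axis deg",np.degrees(np.arctan2(w[1],w[0])).round(1),R)
def grid(P,xs,ys,h):
    for x in xs: print(round(x,2),[int(1000*q.max()) if len(q:=P[(abs(P[:,0]-x)<h)&(abs(P[:,1]-y)<h)][:,2]) else -1 for y in ys])
A=np.ones((400,640),bool); P=np.vstack([cloud("top",d,A),cloud("scene",ds,A)])
print("servo y .28..");grid(P,np.arange(.28,.62,.02),np.arange(.28,.10,-.02),.01)
print("cabinet y -.14..-.40");grid(P,np.arange(.68,.78,.01),np.arange(-.14,-.42,-.03),.015)
q=P[np.hypot(P[:,0]-.2145,P[:,1]+.506)<.15]
for z in np.arange(.22,.8,.03):
    s=q[abs(q[:,2]-z)<.015]
    if len(s):
        e=s[:,:2]-[.2145,-.506]; rad=e@[.390,-.921]; lat=e@[.921,.39]; print(round(z,2),len(s),"rad",rad.min().round(3),rad.max().round(3),"lat",lat.min().round(3),lat.max().round(3))
E
```

```text
tA top 65 [0.5464 0.1978] long axis deg 125.5 ((546.1423950195312, 197.7168426513672), (15.68582820892334, 28.153955459594727), 33.43291473388672)
tB top 67 [ 0.439  -0.0273] long axis deg 130.7 ((438.5475769042969, -27.32663917541504), (16.487548828125, 27.328807830810547), 44.16896057128906)
tB scene 32 [ 0.4318 -0.0201] long axis deg 125.2 ((435.6077575683594, -22.759090423583984), (11.857325553894043, 30.619531631469727), 43.574764251708984)
servo y .28..
0.28 [229, 230, 228, 48, 3, 4, 5, 3, 171]
0.3 [243, 267, 257, 243, 227, 4, 15, 16, 11]
0.32 [271, 275, 274, 267, 242, 229, 4, 14, 15]
0.34 [270, 274, 275, 269, 245, 221, 4, 4, 3]
0.36 [268, 270, 270, 268, 239, 3, 3, 4, 4]
0.38 [243, 273, 314, 315, 46, 3, 2, 4, 4]
0.4 [3, 228, 311, 330, 301, 4, 3, 4, 3]
0.42 [4, 2, 315, 330, 10, 8, 3, 3, 5]
0.44 [4, 3, 302, 302, 11, 11, 11, 2, 6]
0.46 [6, 3, 3, 10, 4, 12, 10, 3, 46]
0.48 [6, 4, 2, 11, 11, 11, 6, 46, 46]
0.5 [7, 3, 3, 3, 3, 2, 3, 46, 46]
0.52 [20, 4, 4, 3, 3, 2, 2, 3, 24]
0.54 [30, 4, 4, 11, 14, 7, 5, 3, 5]
0.56 [25, 4, 15, 18, 14, 11, 4, 3, 4]
0.58 [5, 4, 3, 4, 4, 3, 4, 2, 3]
0.6
[... 310 characters left out ...]
, 191, 192, 193]
0.74 [15, 4, 192, 192, 193, 194, 192, 192, 192, 193]
0.75 [15, 4, 192, 192, 193, 194, 192, 192, 192, 193]
0.76 [15, 4, 192, 192, 193, 194, 193, 192, 192, 193]
0.77 [35, 35, 192, 192, 192, 193, 193, 192, 192, 192]
0.25 241 rad -0.06 0.055 lat -0.01 0.012
0.28 299 rad -0.077 0.068 lat -0.011 0.014
0.31 854 rad -0.079 0.073 lat -0.017 0.02
0.34 643 rad -0.075 0.069 lat -0.019 0.02
0.37 628 rad -0.043 0.022 lat -0.036 0.039
0.4 609 rad -0.043 0.019 lat -0.037 0.038
0.43 142 rad -0.045 0.016 lat -0.037 0.061
0.46 956 rad -0.149 0.015 lat -0.069 0.086
0.49 1714 rad -0.148 0.007 lat -0.07 0.088
0.52 1675 rad -0.149 -0.023 lat -0.045 0.088
0.55 1039 rad -0.129 -0.047 lat 0.052 0.084
```

```bash
python3 - <<'E'
from h import *
p,d=optics.get_image("top"); ps,ds=optics.get_image("scene")
A=np.ones((400,640),bool); P=np.vstack([cloud("top",d,A),cloud("scene",ds,A)])
e=P[:,:2]-[.2145,-.506]; rad=e@[.390,-.921]; lat=e@[.921,.39]
k=(abs(lat)<.14)&(P[:,2]>.3)&(rad<.1)&(rad>-.6)
for r0 in np.arange(.02,-.56,-.03):
    s=k&(abs(rad-r0)<.015)
    if s.sum()<5: continue
    z=P[s,2];l=lat[s]; o=[]
    for a in np.arange(-.12,.13,.03):
        t=z[abs(l-a)<.015]; o.append(f"{t.min():.2f}-{t.max():.2f}" if len(t) else "-")
    print(round(r0,2),o)
# who sees the tall wires
for n,dd in(("top",d),("scene",ds)):
    v,u=np.nonzero((dd>0)); C=cloud(n,dd,A)
    m=(C[:,2]>.285)&(abs(C[:,0]-.42)<.06)&(abs(C[:,1]-.22)<.06); print(n,m.sum(),u[m].min(),u[m].max(),v[m].min(),v[m].max(),C[m].min(0),C[m].max(0))
cv2.imwrite("pics/wr.png",np.hstack([cv2.resize(ps[0:130,440:640],(600,390)),cv2.resize(p[220:320,110:160],(195,390))]))
s=monitor.observe();print(s["q"],s["position"])
E
```

```text
0.02 ['-', '-', '-', '0.33-0.40', '0.30-0.34', '0.31-0.40', '0.44-0.48', '-', '-']
-0.01 ['-', '-', '0.45-0.49', '0.32-0.43', '0.30-0.45', '0.31-0.41', '0.45-0.51', '-', '-']
-0.04 ['-', '-', '0.45-0.50', '0.31-0.44', '0.30-0.49', '0.30-0.50', '0.45-0.54', '-', '-']
-0.07 ['-', '-', '0.45-0.51', '0.46-0.51', '0.30-0.35', '-', '0.45-0.54', '0.46-0.54', '-']
-0.1 ['-', '-', '-', '0.46-0.52', '0.46-0.47', '-', '0.46-0.54', '0.46-0.54', '-']
-0.13 ['-', '-', '-', '0.46-0.53', '0.46-0.49', '0.45-0.47', '0.46-0.54', '0.47-0.54', '-']
-0.16 ['-', '-', '-', '0.48-0.52', '0.47-0.52', '0.47-0.48', '0.47-0.50', '0.50-0.54', '-']
-0.19 ['-', '-', '-', '-', '0.49-0.53', '0.48-0.50', '0.48-0.51', '0.50-0.52', '-']
-0.22 ['-', '-', '-', '-', '0.51-0.54', '0.50-0.53', '0.50-0.52', '0.52-0.54', '-']
-0.25 ['-', '-', '-', '-', '0.53-0.55', '0.52-0.55', '0.52-0.54', '0.53-0.55', '-']
-0.28 ['-', '-', '-', '-', '-', '0.54-0.56', '0.54-0.56', '0.54-0.56', '-']
-0.31 ['-', '-', '-', '-', '-', '0.56-0.57', '0.55-0.57', '0.56-0.57', '-']
-0.34 ['-', '-', '-', '-', '0.58-0.58', '0.58-0.58', '0.57-0.58', '-', '-']
-0.37 ['-', '-', '-', '-', '0.58-0.59', '0.58-0.59', '0.58-0.58', '-', '-']
top 82 143 160 228 259 [0.38152054 0.20968279 0.28546522] [0.43778693 0.24010551 0.33229111]
scene 136 217 238 175 212 [0.37982352 0.21485908 0.28518686] [0.43474988 0.24144372 0.33019332]
[-7.93735061e+01  2.18072980e+01  7.43351848e+01  8.72989947e-04
  8.38584905e+01 -1.23366444e+01] [ 0.21456735 -0.50640293  0.2313196 ]
```

View pics/wr.png

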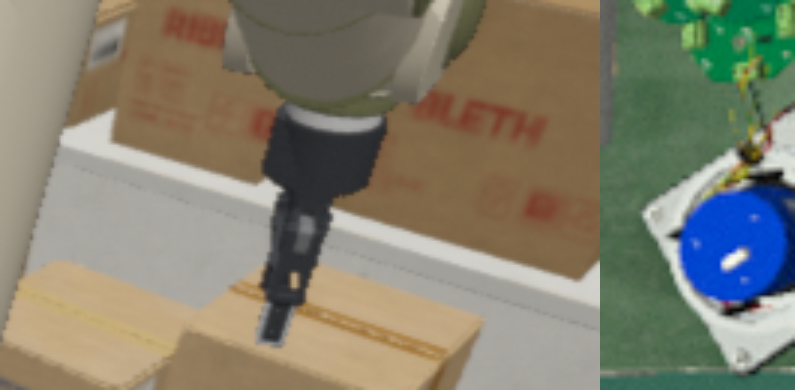

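>>> step_arm([
  [0,0,0],
  [0,0,0],
  [0,0,0],
  [0,0,0],
  [0,0,0],
  [0,0,0],
  [0,0,0],
], fingers=[-0.2,-0.2,-0.2,-0.2,-0.2,-0.2,-0.2], twist=[-0.0532,-0.0532,-0.0532,-0.0532,-0.0532,-0.0532,-0.0532], force=40)

```text
time_s: 2.68
position: [0.2146, -0.5064, 0.2313]
tool_rot: [[-0.005, 1.0, 0.0], [1.0, 0.005, -0.0], [-0.0, 0.0, -1.0]]
ft_force: [-0.5, 0.7, 0.2]
grip_width: 0.0515
gripper_force: 0.0
```

>>> step_arm([
  [0.303,0.405,0.16],
  [0.303,0.405,0.16],
  [0.303,0.405,0.16],
  [0.303,0.405,0.16],
  [0.303,0.405,0.16],
  [0,0,0],
], fingers=[-0.2,-0.2,-0.2,-0.2,-0.2,-0.2], twist=[0,0,0,0,0,0])

```text
time_s: 3.42
position: [0.4187, -0.3525, 0.1502]
tool_rot: [[-0.004, 1.0, -0.001], [1.0, 0.004, 0.002], [0.002, -0.001, -1.0]]
ft_force: [-0.2, -0.4, -0.2]
grip_width: 0.051
gripper_force: 0.0
```

>>> step_arm([
  [-0.025,-0.017,0.4],
  [0,0,0.5],
  [0,0,0.5],
  [0,0,0],
  [0,0,0],
  [0,0,0],
  [0,0,0],
  [0,0,0],
], fingers=[-0.2,-0.2,-0.2,-0.2,1,1,1,1], twist=[0,0,0,0,0,0,0,0])

```text
time_s: 4.42
position: [0.4161, -0.3587, 0.0137]
tool_rot: [[-0.0, 1.0, 0.003], [1.0, 0.0, -0.004], [-0.004, 0.003, -1.0]]
ft_force: [-1.2, -0.8, 8.0]
grip_width: 0.0232
gripper_force: 39.5
```

>>> step_arm([
  [0,0,-0.4],
  [0,0,-0.5],
  [0,0,-0.5],
  [0,0,0],
], fingers=[1,1,1,1], twist=[0,0,0,0])

```text
time_s: 4.92
position: [0.4165, -0.3587, 0.1563]
tool_rot: [[-0.0, 1.0, 0.006], [1.0, 0.0, -0.008], [-0.008, 0.006, -1.0]]
ft_force: [0.1, 0.1, -1.0]
grip_width: 0.0236
gripper_force: 39.9
```

>>> step_arm([
  [-0.04,0.545,0],
  [-0.04,0.545,0],
  [-0.04,0.545,0],
  [0,0,0],
  [0,0,0],
], fingers=[1,1,1,1,1], twist=[0,0,0,0,0])

```text
time_s: 5.55
position: [0.5782, -0.3691, 0.1506]
tool_rot: [[-0.0, 1.0, -0.001], [1.0, 0.0, 0.001], [0.001, -0.001, -1.0]]
ft_force: [-0.4, -0.3, -1.4]
grip_width: 0.0235
gripper_force: 40.0
```

```bash
python3 - <<'E'
from h import *
p,d=optics.get_image("top"); s,ds=optics.get_image("scene")
cv2.imwrite("pics/c2.png",np.hstack([cv2.resize(s[60:190,300:440],(431,400)),cv2.resize(p[110:210,360:460],(360,400))]))
o=monitor.observe();print(o["position"],o["q"].tolist())
E
```

```text
[ 0.57782917 -0.36948851  0.15148538] [-42.45861621286968, 38.95094948659599, 56.99900876650297, -0.006221515035078739, 84.08465004054324, -42.40563090220793]
```

View pics/c2.png

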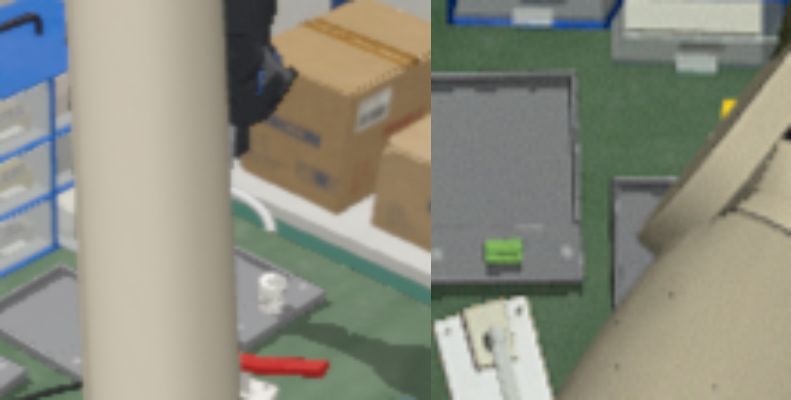

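>>> step_arm([
  [0,0.02,0.5],
  [0,0,0.45],
  [0,0,0.35],
  [0,0,0],
  [0,0,0],
], fingers=[1,1,1,1,1], twist=[0,0,0,0,0])

```text
time_s: 6.28
position: [0.581, -0.37, 0.0232]
tool_rot: [[0.001, 1.0, 0.001], [1.0, -0.001, -0.001], [-0.001, 0.001, -1.0]]
ft_force: [-0.1, -0.2, -0.2]
grip_width: 0.0232
gripper_force: 41.2
```

>>> step_arm([
  [0,0,0.035],
  [0,0,0],
  [0,0,0],
], fingers=[1,1,1], twist=[0,0,0])

```text
time_s: 6.65
position: [0.581, -0.3694, 0.0182]
tool_rot: [[0.0, 1.0, 0.0], [1.0, -0.0, -0.0], [-0.0, 0.0, -1.0]]
ft_force: [0.3, 0.0, -0.4]
grip_width: 0.0235
gripper_force: 41.2
```

>>> step_arm([
  [0,0,0.012],
  [0,0,0],
  [0,0,0],
  [0,0,0],
  [0,0,0],
], fingers=[1,1,0.05,0.05,0.05], twist=[0,0,0,0,0])

```text
time_s: 7.28
position: [0.5809, -0.3694, 0.0167]
tool_rot: [[0.0, 1.0, 0.0], [1.0, -0.0, -0.0], [-0.0, 0.0, -1.0]]
ft_force: [-0.2, -0.4, 0.5]
grip_width: 0.041
gripper_force: 0.0
```

>>> step_arm([
  [0,0,-0.3],
  [0,0,-0.5],
  [0,0,-0.6],
  [0,0,0],
], fingers=[0.05,0.05,0.05,0.05], twist=[0,0,0,0])

```text
time_s: 7.78
position: [0.5824, -0.3707, 0.1625]
tool_rot: [[-0.0, 1.0, 0.008], [1.0, 0.0, -0.007], [-0.007, 0.008, -1.0]]
ft_force: [-0.4, -0.8, -1.0]
grip_width: 0.0407
gripper_force: 0.0
```

>>> step_arm([
  [0.521,-0.295,0],
  [0.521,-0.295,0],
  [0.521,-0.295,0],
  [0.521,-0.295,0],
  [0.521,-0.295,0],
  [0,0,0],
  [0,0,0],
], fingers=[-0.2,-0.2,-0.2,-0.2,-0.2,-0.2,-0.2], twist=[0,0,0,0,0,0,0])

```text
time_s: 8.65
position: [0.4337, -0.1092, 0.1565]
tool_rot: [[-0.0, 1.0, 0.0], [1.0, 0.0, -0.0], [-0.0, 0.0, -1.0]]
ft_force: [0.9, -0.8, 0.2]
grip_width: 0.0515
gripper_force: 0.0
```

```bash
python3 - <<'E'
from h import *
p,d=optics.get_image("top"); 
o=monitor.observe();print(o["position"],o["q"].tolist())
A=np.ones((400,640),bool);P=cloud("top",d,A)
for c,zl,zh,r in(((.58,-.37),.015,.06,.04),((.512,-.3725),.03,.06,.03)):
    Q=P[(np.hypot(*(P[:,:2]-c).T)<r)&(P[:,2]>zl)&(P[:,2]<zh)]; print(len(Q),(Q.min(0)+Q.max(0))/2,np.ptp(Q,0),np.median(Q[:,2]))
E
```

```text
[ 0.43390121 -0.10959476  0.15643389] [-29.392504021908717, 16.136106214177982, 96.90975099705862, -0.008036372750395775, 66.93554303846491, -29.360554638861423]
90 [ 0.58016192 -0.36641815  0.0262169 ] [0.0239894  0.02406593 0.02114412] 0.031932185590409556
86 [ 0.51198734 -0.37312712  0.03779599] [0.02324746 0.02324176 0.01510462] 0.041154099008142375
```

>>> step_arm([
  [0,0,0.5],
  [0,0,0.5],
  [0,0,0.35],
  [0,0,0.15],
  [0,0,0],
  [0,0,0],
], fingers=[-0.2,-0.2,-0.2,-0.2,-0.2,-0.2], twist=[0,0,0,0,0,0])

```text
time_s: 9.45
position: [0.434, -0.1096, 0.007]
tool_rot: [[0.001, 1.0, 0.001], [1.0, -0.001, -0.0], [-0.0, 0.001, -1.0]]
ft_force: [0.2, -0.1, 0.2]
grip_width: 0.0513
gripper_force: 0.0
```

```bash
python3 - <<'E'
from h import *
p,d=optics.get_image("top"); ps,ds=optics.get_image("scene")
o=monitor.observe();q=o["q"];t=o["position"];print(t,q[:3])
A=np.ones((400,640),bool); P=np.vstack([cloud("top",d,A),cloud("scene",ds,A)])
a=np.radians(q[0]);e=P[:,:2]-t[:2]; rad=e@[np.cos(a),np.sin(a)]; lat=e@[-np.sin(a),np.cos(a)]
k=(abs(lat)<.3)&(P[:,2]>.1)&(rad<.12)&(rad>-.32)
for r0 in np.arange(.1,-.3,-.03):
    s=k&(abs(rad-r0)<.015); z=P[s,2];l=lat[s]; r=[]
    for b in np.arange(-.24,.15,.03):
        m=z[abs(l-b)<.015]; r.append(f"{m.min():.2f}-{m.max():.2f}" if len(m) else "-")
    print(round(r0,2),r)
E
```

```text
[ 0.43390541 -0.10934969  0.00726503] [-29.36834055  30.35885878 107.34241281]
0.1 ['-', '-', '-', '-', '-', '-', '-', '-', '-', '-', '-', '-', '-', '-']
0.07 ['-', '-', '-', '-', '-', '-', '-', '-', '-', '0.11-0.12', '-', '-', '-', '-']
0.04 ['-', '-', '-', '-', '-', '-', '0.27-0.30', '0.26-0.30', '0.27-0.30', '0.25-0.30', '0.28-0.30', '-', '-', '-']
0.01 ['-', '-', '-', '-', '-', '-', '0.27-0.33', '0.28-0.33', '0.30-0.31', '0.26-0.33', '0.27-0.33', '-', '-', '-']
-0.02 ['-', '-', '-', '-', '-', '-', '0.23-0.37', '0.21-0.37', '0.29-0.37', '0.26-0.37', '0.27-0.37', '-', '-', '-']
-0.05 ['-', '-', '-', '-', '-', '-', '0.23-0.38', '0.11-0.44', '0.27-0.45', '0.36-0.44', '0.36-0.38', '-', '-', '-']
-0.08 ['-', '-', '-', '-', '-', '-', '0.27-0.45', '0.27-0.53', '0.30-0.55', '0.38-0.53', '0.37-0.46', '-', '-', '-']
-0.11 ['-', '-', '-', '-', '-', '-', '0.30-0.64', '0.31-0.64', '0.31-0.64', '0.33-0.64', '0.34-0.64', '0.59-0.64', '0.59-0.64', '0.59-0.64']
-0.14 ['-', '-', '-', '-', '-', '0.60-0.62', '0.48-0.65', '0.35-0.65', '0.33-0.65', '0.34-0.65', '0.45-0.65', '0.64-0.65', '0.64-0.65', '0.64-0.65']
-0.17 ['-', '-', '-', '-', '-', '-', '0.54-0.55', '0.44-0.65', '0.42-0.65', '0.43-0.65', '0.50-0.65', '0.64-0.65', '0.64-0.65', '0.53-0.65']
-0.2 ['-', '-', '-', '-', '-', '-', '0.55-0.59', '0.52-0.59', '0.52-0.64', '0.52-0.64', '0.55-0.65', '0.54-0.65', '0.58-0.65', '0.49-0.65']
-0.23 ['-', '-', '-', '-', '-', '-', '0.58-0.59', '0.58-0.59', '0.58-0.59', '0.58-0.59', '0.58-0.60', '0.49-0.60', '0.53-0.60', '0.45-0.61']
-0.26 ['-', '-', '-', '-', '-', '-', '-', '-', '-', '-', '-', '0.43-0.53', '0.48-0.54', '0.40-0.53']
-0.29 ['-', '-', '-', '-', '-', '-', '-', '-', '-', '-', '-', '0.38-0.48', '0.42-0.48', '0.35-0.48']
```

>>> step_arm([
  [0,0,0.03],
  [0,0,0],
  [0,0,0],
  [0,0,0],
  [0,0,0],
  [0,0,0],
], fingers=[-0.2,1,1,1,1,1], twist=[0,0,0,0,0,0])

```text
time_s: 10.3
position: [0.4335, -0.1089, 0.0041]
tool_rot: [[-0.0, 1.0, 0.0], [1.0, 0.0, -0.0], [-0.0, 0.0, -1.0]]
ft_force: [-1.0, -0.5, 4.5]
grip_width: 0.032
gripper_force: 39.2
```

```bash
python3 - <<'E'
from h import *
from scipy.optimize import least_squares,fsolve
D=[(.231,.55,21.807,74.335),(.1515,np.hypot(.5778,.3695),38.951,56.999),(.1564,np.hypot(.4339,.1096),16.136,96.91),(.0072,np.hypot(.4339,.10935),30.359,107.342)]
off=.1175
def fk(v,a,b):
    a,b=np.radians(a),np.radians(a+b); L2,L3,de,c,h=v
    return L2*np.sin(a)+L3*np.sin(b+de)+c, L2*np.cos(a)+L3*np.cos(b+de)+h
f=lambda v:np.ravel([np.subtract(fk(v,a,b),(np.sqrt(r*r-off**2),z)) for z,r,a,b in D])
S=least_squares(f,[.4,.4,0,0,0]);v=S.x;print(v,np.abs(S.fun).max())
T=np.array([.547,.199]);rp=np.sqrt(T@T-off**2); q=fsolve(lambda q:np.subtract(fk(v,*q),(rp,.004)),[40,70]);q1=np.degrees(np.arctan2(T[1],T[0])-np.arcsin(off/np.hypot(*T)));print("tA q",q1,q,q.sum())
np.save("fk.npy",v)
E
```

```text
[ 5.36626987e-01  3.65026863e-01  2.84531625e-01  5.12105059e-04
 -1.27713346e-01] 0.00015008661732435202
tA q 8.345510430538813 [39.28706811 85.39743932] 124.68450743696008
```

>>> step_arm([
  [0,0,-0.4],
  [0,0,-0.5],
  [0,0,-0.5],
  [0,0,0],
  [0,0.517,0],
  [0,0.517,0],
  [0,0.517,0],
  [0,0.517,0],
  [-0.02,0.517,0],
  [0,0,0],
], fingers=[1,1,1,1,1,1,1,1,1,1], twist=[0,0,0,0,0,0,0,0,0,0])

```text
time_s: 11.55
position: [0.6936, -0.1107, 0.1401]
tool_rot: [[-0.001, 1.0, -0.003], [1.0, 0.001, 0.001], [0.001, -0.003, -1.0]]
ft_force: [-0.7, -0.3, -1.2]
grip_width: 0.0321
gripper_force: 40.2
```

>>> step_arm([
  [0,0,0],
  [0,0,0.5],
  [0,0,0.45],
  [0,0,0.35],
  [0,0,0],
  [0,0,0],
], fingers=[1,1,1,1,1,1], twist=[0,0,0,0,0,0])

```text
time_s: 12.3
position: [0.6922, -0.1112, 0.0156]
tool_rot: [[0.0, 1.0, 0.002], [1.0, -0.0, -0.001], [-0.001, 0.002, -1.0]]
ft_force: [0.2, 0.7, 0.3]
grip_width: 0.032
gripper_force: 40.2
```

>>> step_arm([
  [0,0,0.06],
  [0,0,0],
  [0,0,0],
], fingers=[1,1,1], twist=[0,0,0])

```text
time_s: 12.68
position: [0.692, -0.111, 0.008]
tool_rot: [[0.0, 1.0, 0.001], [1.0, -0.0, -0.0], [-0.0, 0.001, -1.0]]
ft_force: [-0.2, -0.0, -1.3]
grip_width: 0.0316
gripper_force: 40.2
```

>>> step_arm([
  [0,0,0],
  [0,0,0],
  [0,0,0],
  [0,0,-0.4],
  [0,0,-0.5],
  [0,0,-0.5],
  [0,0,0],
  [0.51,-0.143,0],
  [0.51,-0.143,0],
  [0.51,-0.143,0],
], fingers=[-0.04,-0.04,-0.04,-0.04,-0.04,-0.04,-0.04,-0.2,-0.2,-0.2], twist=[0,0,0,0,0,0,0,0,0,0])

```text
time_s: 13.92
position: [0.648, 0.0435, 0.1465]
tool_rot: [[0.001, 1.0, -0.002], [1.0, -0.0, 0.0], [0.0, -0.002, -1.0]]
ft_force: [-0.4, -0.6, -0.5]
grip_width: 0.0511
gripper_force: 0.0
```

>>> step_arm([
  [0,0,0],
  [0,0,0],
  [0,0,0],
  [0,0,0],
  [0,0,0],
  [0,0,0],
  [0,0,0],
  [0,0,0],
  [0,0,0],
  [0,0,0],
], fingers=[-0.2,-0.2,-0.2,-0.2,-0.2,-0.2,-0.2,-0.2,-0.2,-0.2], twist=[0.0555,0.0555,0.0555,0.0555,0.0555,0.0555,0.0555,0.0555,0.056,0])

```text
time_s: 15.18
position: [0.6487, 0.0421, 0.1467]
tool_rot: [[1.0, 0.001, -0.002], [0.001, -1.0, 0.0], [-0.002, -0.0, -1.0]]
ft_force: [0.2, 0.4, 0.3]
grip_width: 0.0511
gripper_force: 0.0
```

```bash
python3 - <<'E'
from h import *
p,d=optics.get_image("top"); ps,ds=optics.get_image("scene")
cv2.imwrite("pics/c3.png",np.hstack([cv2.resize(ps[60:260,120:340],(440,400)),cv2.resize(p[90:210,230:350],(360,360))[:, :] if 0 else cv2.resize(p[90:210,240:348],(360,400))]))
o=monitor.observe();print(o["position"],o["q"].tolist())
A=np.ones((400,640),bool)
for n,dd in(("top",d),("scene",ds)):
  P=cloud(n,dd,A)
  for c,zl,zh,r in(((.692,-.111),.007,.06,.028),):
    Q=P[(np.hypot(*(P[:,:2]-c).T)<r)&(P[:,2]>zl)&(P[:,2]<zh)]; print(n,len(Q),(Q.min(0)+Q.max(0))/2,np.ptp(Q,0),np.median(Q[:,2]))
E
```

```text
[0.64878985 0.04208859 0.14701352] [-6.7005223865451224, 35.54637250006076, 64.49640059719304, 0.00040064566855003075, 80.01628087545154, 83.09635680423546]
top 117 [ 0.69015839 -0.11366119  0.01267405] [0.03347364 0.03458826 0.01125307] 0.013218586477349636
scene 1 [ 0.70717998 -0.09461323  0.00868127] [0. 0. 0.] 0.008681268353001426
```

View pics/c3.png

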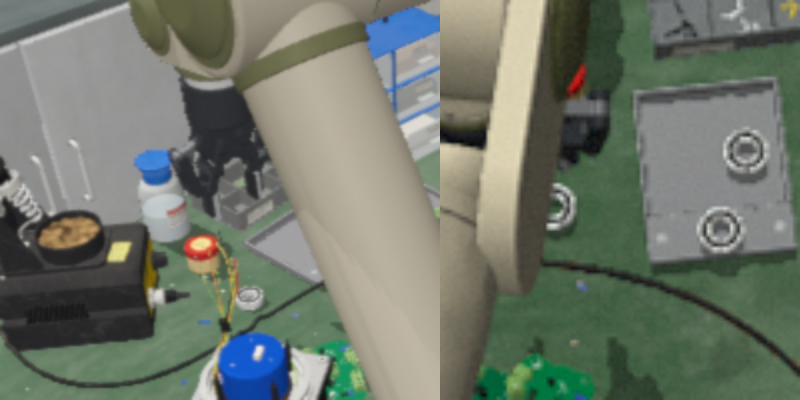

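>>> step_arm([
  [0,0,0.5],
  [0,0,0.5],
  [0,0,0.33],
  [0,0,0.06],
  [0,0,0],
  [0,0,0],
], fingers=[-0.2,-0.2,-0.2,-0.2,-0.2,-0.2], twist=[0,0,0,0,0,0])

```text
time_s: 16.02
position: [0.6499, 0.042, 0.0104]
tool_rot: [[1.0, 0.001, 0.003], [0.001, -1.0, -0.0], [0.003, 0.0, -1.0]]
ft_force: [0.0, -0.4, 0.7]
grip_width: 0.0514
gripper_force: 0.0
```

>>> step_arm([
  [0,0,0.06],
  [0,0,0],
  [0,0,0],
  [0,0,0],
  [0,0,0],
  [0,0,0],
], fingers=[-0.2,-0.2,1,1,1,1], twist=[0,0,0,0,0,0])

```text
time_s: 16.77
position: [0.6492, 0.0421, 0.003]
tool_rot: [[1.0, -0.0, 0.001], [-0.0, -1.0, -0.0], [0.001, 0.0, -1.0]]
ft_force: [-2.0, -0.6, 6.0]
grip_width: 0.0324
gripper_force: 39.9
```

>>> step_arm([
  [0,0,-0.4],
  [0,0,-0.5],
  [0,0,-0.5],
  [0,0,0],
  [0.21,0.495,0],
  [0.21,0.495,0],
  [0,0,0],
], fingers=[1,1,1,1,1,1,1], twist=[0,0,0,0,0,0,0])

```text
time_s: 17.65
position: [0.6912, -0.0606, 0.1399]
tool_rot: [[1.0, -0.004, -0.003], [-0.004, -1.0, 0.0], [-0.003, -0.0, -1.0]]
ft_force: [-0.9, -0.0, -1.2]
grip_width: 0.0322
gripper_force: 40.1
```

>>> step_arm([
  [0,0,0],
  [0,0,0],
  [0,0,0],
  [0,0,0],
  [0,0,0],
  [0,0,0],
  [0,0,0],
  [0,0,0],
  [0,0,0],
  [0,0,0],
], fingers=[1,1,1,1,1,1,1,1,1,1], twist=[-0.0555,-0.0555,-0.0555,-0.0555,-0.0555,-0.0555,-0.0555,-0.0555,-0.056,0])

```text
time_s: 18.9
position: [0.6905, -0.0561, 0.1413]
tool_rot: [[0.001, 1.0, -0.002], [1.0, -0.001, 0.001], [0.001, -0.002, -1.0]]
ft_force: [0.7, -0.1, -1.2]
grip_width: 0.032
gripper_force: 40.1
```

>>> step_arm([
  [0,0,0.5],
  [0,0,0.45],
  [0,0,0.35],
  [0,0,0],
  [0,0,0],
], fingers=[1,1,1,1,1], twist=[0,0,0,0,0])

```text
time_s: 19.52
position: [0.6916, -0.0569, 0.014]
tool_rot: [[0.001, 1.0, 0.002], [1.0, -0.001, -0.0], [-0.0, 0.002, -1.0]]
ft_force: [0.8, 0.7, -0.8]
grip_width: 0.0321
gripper_force: 42.9
```

>>> step_arm([
  [0,0,0.06],
  [0,0,0],
  [0,0,0],
  [0,0,0],
  [0,0,0],
  [0,0,0],
  [0,0,-0.4],
  [0,0,-0.5],
  [0,0,-0.5],
  [0,0,0],
], fingers=[1,1,1,-0.04,-0.04,-0.04,-0.04,-0.04,-0.04,-0.04], twist=[0,0,0,0,0,0,0,0,0,0])

```text
time_s: 20.78
position: [0.6926, -0.0572, 0.1516]
tool_rot: [[-0.0, 1.0, 0.009], [1.0, 0.0, -0.002], [-0.002, 0.009, -1.0]]
ft_force: [-0.8, 0.6, 0.6]
grip_width: 0.0445
gripper_force: 0.0
```

>>> step_arm([
  [0.064,-0.505,0],
  [0.064,-0.505,0],
  [0.064,-0.505,0],
  [0.064,-0.505,0],
  [0.064,-0.505,0],
  [0,0,0],
  [0,0,0],
  [0,0,0],
  [0,0,0],
  [0,0,0],
], fingers=[0.1,0.1,0.1,0.1,0.1,0.1,0.1,0.1,0.1,0.1], twist=[0,0,0,0,0,0,-0.0556,-0.0556,-0.0556,-0.0556])

```text
time_s: 22.02
position: [0.4392, -0.0251, 0.1461]
tool_rot: [[-0.648, 0.762, -0.0], [0.762, 0.648, 0.0], [0.0, -0.0, -1.0]]
ft_force: [0.3, -0.3, -0.0]
grip_width: 0.0385
gripper_force: 0.0
```

```bash
python3 - <<'E'
from h import *
p,d=optics.get_image("top"); ps,ds=optics.get_image("scene")
o=monitor.observe();print(o["position"],o["tool_rot"][:,0])
A=np.ones((400,640),bool)
for n,dd in(("top",d),("scene",ds)):
  P=cloud(n,dd,A)
  for c,zl,zh,r in(((.691,-.057),.007,.06,.024),((.4385,-.025),.006,.016,.022)):
    Q=P[(np.hypot(*(P[:,:2]-c).T)<r)&(P[:,2]>zl)&(P[:,2]<zh)]
    if len(Q)>5:print(n,len(Q),(Q.min(0)+Q.max(0))/2,np.ptp(Q,0),np.median(Q[:,2]))
E
```

```text
[ 0.43907367 -0.02505453  0.14616299] [-6.44061885e-01  7.64973320e-01  3.28431295e-04]
top 112 [ 0.69072309 -0.05390745  0.01221198] [0.03532614 0.03214709 0.01028083] 0.013407354001144234
scene 99 [ 0.68851883 -0.05167718  0.01270243] [0.03435903 0.03400921 0.01126069] 0.014182985460324038
scene 51 [ 0.43932921 -0.0242217   0.01096017] [0.02664344 0.02799023 0.00779066] 0.010933321168145271
```

>>> step_arm([
  [0,0,0.5],
  [0,0,0.5],
  [0,0,0.34],
  [0,0,0],
  [0,0,0],
], fingers=[0.1,0.1,0.1,0.1,0.1], twist=[0,0,0,0,0])

```text
time_s: 22.75
position: [0.4393, -0.0251, 0.0135]
tool_rot: [[-0.642, 0.767, 0.001], [0.767, 0.642, -0.0], [-0.001, 0.001, -1.0]]
ft_force: [0.6, 0.5, -0.1]
grip_width: 0.0381
gripper_force: 0.0
```

>>> step_arm([
  [0,0,0.085],
  [0,0,0],
  [0,0,0],
  [0,0,0],
  [0,0,0],
  [0,0,0],
], fingers=[0.1,0.1,1,1,1,1], twist=[0,0,0,0,0,0], force=30)

```text
time_s: 23.5
position: [0.4387, -0.025, 0.0045]
tool_rot: [[-0.643, 0.766, 0.001], [0.766, 0.643, -0.0], [-0.001, 0.0, -1.0]]
ft_force: [-0.5, -0.2, 5.4]
grip_width: 0.0124
gripper_force: 31.2
```

>>> step_arm([
  [0,0,-0.4],
  [0,0,-0.5],
  [0,0,-0.5],
  [0,0,0],
  [0,0,0],
  [0,0,0],
  [0,0,0],
  [0,0,0],
], fingers=[1,1,1,1,1,1,1,1], twist=[0,0,0,0.0556,0.0556,0.0556,0.0556,0])

```text
time_s: 24.5
position: [0.4384, -0.0249, 0.1441]
tool_rot: [[-0.001, 1.0, -0.0], [1.0, 0.001, 0.0], [0.0, -0.0, -1.0]]
ft_force: [0.6, -0.8, -0.4]
grip_width: 0.0125
gripper_force: 30.5
```

>>> step_arm([
  [-0.387,0.361,0],
  [-0.387,0.361,0],
  [-0.387,0.361,0],
  [-0.387,0.361,0],
  [-0.387,0.361,0],
  [-0.387,0.361,0],
  [0,0,0],
  [0,0,0],
], fingers=[1,1,1,1,1,1,1,1], twist=[0,0,0,0,0,0,0,0])

```text
time_s: 25.5
position: [0.6547, -0.2566, 0.1436]
tool_rot: [[-0.002, 1.0, -0.001], [1.0, 0.002, 0.001], [0.001, -0.001, -1.0]]
ft_force: [-0.5, -0.5, -0.4]
grip_width: 0.0124
gripper_force: 30.5
```

>>> step_arm([
  [0,0,0.5],
  [0,0,0.45],
  [0,0,0.35],
  [0,0,0],
  [0,0,0],
], fingers=[1,1,1,1,1], twist=[0,0,0,0,0])

```text
time_s: 26.12
position: [0.6557, -0.257, 0.0164]
tool_rot: [[-0.001, 1.0, 0.002], [1.0, 0.001, -0.001], [-0.001, 0.002, -1.0]]
ft_force: [0.1, -0.1, -0.0]
grip_width: 0.0125
gripper_force: 30.5
```

>>> step_arm([
  [0,0,0.075],
  [0,0,0],
  [0,0,0],
  [0,0,0],
  [0,0,0],
  [0,0,-0.4],
  [0,0,-0.5],
  [0,0,-0.5],
  [0,0,0],
  [0,0,0],
], fingers=[1,1,1,0.3,0.3,0.3,0.3,0.3,0.3,0.3], twist=[0,0,0,0,0,0,0,0,0,0])

```text
time_s: 27.38
position: [0.6546, -0.2569, 0.1455]
tool_rot: [[0.0, 1.0, -0.002], [1.0, -0.0, 0.001], [0.001, -0.002, -1.0]]
ft_force: [-0.1, 0.6, -0.0]
grip_width: 0.03
gripper_force: 0.0
```

>>> step_arm([
  [0.539,-0.08,0],
  [0.539,-0.08,0],
  [0.539,-0.08,0],
  [0.539,-0.08,0],
  [0.539,-0.08,0],
  [0.539,-0.08,0],
  [0.539,-0.08,0],
  [0,0,0],
  [0,0,0],
], fingers=[0.1,0.1,0.1,0.1,0.1,0.1,0.1,0.1,0.1], twist=[0,0,0,0,0,0,0,0,0])

```text
time_s: 28.5
position: [0.5988, 0.1197, 0.1454]
tool_rot: [[-0.0, 1.0, -0.002], [1.0, 0.0, -0.0], [-0.0, -0.002, -1.0]]
ft_force: [-0.1, 0.4, -0.1]
grip_width: 0.0383
gripper_force: 0.0
```

```bash
cat > prof.py <<'E'
from h import *
from scipy.optimize import fsolve
p,d=optics.get_image("top"); ps,ds=optics.get_image("scene")
o=monitor.observe();q=o["q"];t=o["position"];print(t,q[:6],o["joint_efforts"])
A=np.ones((400,640),bool); Ct,Cs=cloud("top",d,A),cloud("scene",ds,A);P=np.vstack([Ct,Cs])
a=np.radians(q[0]);e=P[:,:2]-t[:2]; rad=e@[np.cos(a),np.sin(a)]; lat=e@[-np.sin(a),np.cos(a)]; zz=P[:,2]-t[2]
k=(abs(lat)<.1)&(zz>.18)&(rad<.12)&(rad>-.32)&~((P[:,2]<.34)&(P[:,1]>.15))
print("lat range",lat[k].min(),lat[k].max(),"sum",q[1]+q[2])
for r0 in np.arange(.06,-.28,-.02):
    s=k&(abs(rad-r0)<.01); r=[]
    for b in np.arange(-.1,.11,.02):
        m=zz[s][abs(lat[s]-b)<.01]; r.append(f"{m.min()*100:.0f}-{m.max()*100:.0f}" if len(m) else "-")
    print(round(r0,2),r)
# wires rel to grasp pose over tA, q1=8.35
T=np.array([.547,.199]);a=np.radians(8.35);w=P[(P[:,2]>.2)&(P[:,2]<.345)&(P[:,0]>.37)&(P[:,0]<.46)&(P[:,1]>.17)&(P[:,1]<.26)]
e=w[:,:2]-T; r=e@[np.cos(a),np.sin(a)]; l=e@[-np.sin(a),np.cos(a)]
print("wires rad: zmax, lat range")
for r0 in np.arange(-.08,-.22,-.01):
    m=abs(r-r0)<.005
    if m.any(): print(round(r0,2),w[m,2].max().round(3),l[m].min().round(3),l[m].max().round(3),m.sum())
Q=Ct[(np.hypot(*(Ct[:,:2]-(.656,-.25)).T)<.045)&(Ct[:,2]>.008)&(Ct[:,2]<.02)]; 
if len(Q): print("tB placed",Q.mean(0),np.ptp(Q,0),len(Q))
np.savez("arm.npz",rad=rad[k],lat=lat[k],z=zz[k])
cv2.imwrite("pics/c4.png",np.hstack([cv2.resize(ps[60:260,120:340],(440,400)),cv2.resize(p[100:270,190:340],(353,400))]))
E
python3 prof.py
```

```text
[0.59918796 0.11887093 0.14588786] [ 1.35971616e-01  3.18349643e+01  7.18405128e+01 -1.17591984e-02
  7.64005219e+01  2.31985121e-01] [ 8.19119811e-01 -5.24526000e+01 -2.15860176e+01  2.01707112e-02
  7.60564028e-03 -4.99846894e-03]
lat range -0.07767103076797992 0.09997698976955492 sum 103.67547715622271
0.06 ['-', '-', '-', '-', '-', '-', '-', '-', '-', '-', '-']
0.04 ['-', '-', '24-29', '27-29', '28-29', '28-29', '28-29', '26-29', '23-29', '-', '-']
0.02 ['-', '-', '24-30', '29-30', '29-30', '29-30', '29-30', '28-30', '22-30', '24-28', '-']
-0.0 ['-', '-', '24-31', '30-31', '30-30', '30-30', '30-30', '18-31', '21-31', '24-28', '-']
-0.02 ['-', '-', '22-31', '29-31', '18-30', '18-30', '18-30', '18-31', '21-31', '24-28', '-']
-0.04 ['-', '-', '22-31', '28-32', '19-29', '18-29', '18-29', '22-31', '22-32', '-', '-']
-0.06 ['-', '-', '23-32', '31-32', '-', '-', '-', '22-32', '23-32', '-', '-']
-0.08 ['-', '-', '23-32', '31-32', '32-32', '32-33', '32-32', '29-32', '23-32', '-', '-']
-0.1 ['-', '-', '24-32', '31-32', '32-33', '32-34', '32-33', '25-32', '24-32', '-', '-']
-0.12 ['-', '-',
[... 280 characters left out ...]
 '37-40', '38-40', '38-40', '36-39', '-', '-', '-']
-0.2 ['-', '-', '34-36', '33-40', '39-41', '40-42', '39-41', '38-40', '-', '-', '-']
-0.22 ['-', '-', '36-37', '34-42', '40-43', '41-43', '41-43', '39-42', '-', '-', '-']
-0.24 ['-', '-', '40-40', '35-44', '42-45', '43-45', '42-45', '41-44', '-', '-', '-']
-0.26 ['-', '-', '39-47', '37-47', '43-47', '44-47', '44-47', '42-47', '43-47', '42-47', '43-47']
wires rad: zmax, lat range
-0.11 0.305 0.05 0.051 2
-0.12 0.319 0.046 0.058 9
-0.13 0.332 0.037 0.062 22
-0.14 0.33 0.04 0.076 43
-0.15 0.325 0.04 0.074 73
-0.16 0.309 0.05 0.084 94
-0.17 0.261 0.075 0.086 4
tB placed [ 0.65409386 -0.26802222  0.01294575] [0.03213626 0.0485803  0.0088016 ] 72
```

View pics/c4.png

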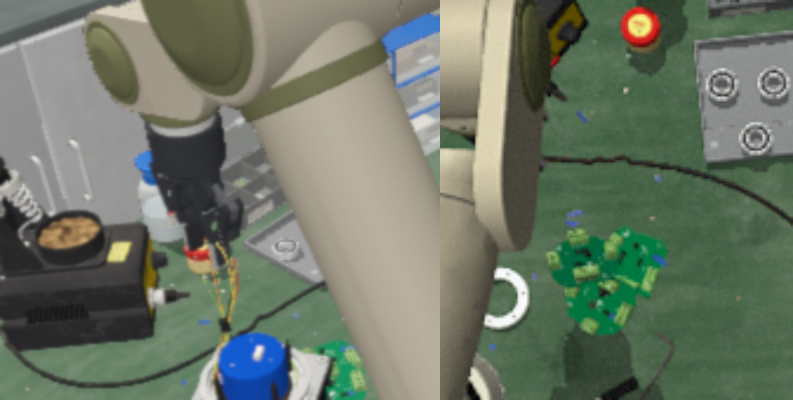

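```bash
python3 - <<'E'
from h import *
p,d=optics.get_image("top"); ps,ds=optics.get_image("scene"); A=np.ones((400,640),bool)
for n,dd in(("top",d),("scene",ds)):
    P=cloud(n,dd,A);w=P[(P[:,2]>.28)&(P[:,2]<.345)&(P[:,0]>.36)&(P[:,0]<.46)&(P[:,1]>.18)&(P[:,1]<.26)]
    for z in(.29,.30,.31,.32,.33):
        m=w[abs(w[:,2]-z)<.005]
        if len(m): print(n,z,len(m),m[:,:2].min(0).round(3),m[:,:2].max(0).round(3),m[:,:2].mean(0).round(3))
E
```

```text
scene 0.29 37 [0.38  0.226] [0.416 0.241] [0.393 0.234]
scene 0.3 38 [0.382 0.221] [0.432 0.236] [0.399 0.229]
scene 0.31 28 [0.384 0.217] [0.414 0.232] [0.395 0.225]
scene 0.32 17 [0.387 0.217] [0.419 0.229] [0.401 0.224]
scene 0.33 11 [0.395 0.216] [0.414 0.228] [0.405 0.222]
```

>>> step_arm([
  [0,0,-0.56],
  [0,0,-0.56],
  [0,0,-0.56],
  [0,0,-0.56],
  [0.262,-0.492,0],
  [0.262,-0.492,0],
  [0.262,-0.492,0],
  [0.262,-0.492,0],
  [0,0,0],
  [0,0,0],
], fingers=[1,1,1,1,1,1,1,1,1,1], twist=[0,0,0,0,0,0,0,0,0,0])

```text
time_s: 29.95
position: [0.4029, 0.2245, 0.3707]
tool_rot: [[0.001, 1.0, 0.0], [1.0, -0.001, -0.0], [-0.0, 0.0, -1.0]]
ft_force: [-0.6, -0.2, 0.4]
grip_width: 0.0001
gripper_force: 0.0
```

>>> step_arm([
  [0,0,0.12],
  [0,0,0.12],
  [0,0,0.12],
  [0,0,0],
  [0,0,0.015],
  [0,0,0.015],
  [0,0,0.015],
  [0,0,0.015],
  [0,0,0.015],
  [0,0,0],
], fingers=[1,1,1,1,1,1,1,1,1,1], twist=[0,0,0,0,0,0,0,0,0,0])

```text
time_s: 31.2
position: [0.4023, 0.225, 0.327]
tool_rot: [[0.0, 1.0, -0.0], [1.0, -0.0, -0.0], [-0.0, -0.0, -1.0]]
ft_force: [0.4, 0.1, 0.6]
grip_width: -0.0002
gripper_force: 0.0
```

>>> step_arm([
  [0,0,0.015],
  [0,0,0.015],
  [0,0,0.015],
  [0,0,0.015],
  [0,0,0.015],
  [0,0,0.015],
  [0,0,0],
], fingers=[1,1,1,1,1,1,1], twist=[0,0,0,0,0,0,0])

```text
time_s: 32.08
position: [0.4023, 0.225, 0.318]
tool_rot: [[0.0, 1.0, -0.0], [1.0, -0.0, -0.0], [-0.0, -0.0, -1.0]]
ft_force: [-0.4, -0.4, -0.1]
grip_width: 0.0001
gripper_force: 0.0
```

>>> step_arm([
  [0,0,0.02],
  [0,0,0.02],
  [0,0,0.02],
  [0,0,0.02],
  [0,0,0.02],
  [0,0,0.02],
  [0,0,0.02],
  [0,0,0.02],
  [0,0,0],
], fingers=[1,1,1,1,1,1,1,1,1], twist=[0,0,0,0,0,0,0,0,0])

```text
time_s: 33.2
position: [0.4023, 0.225, 0.302]
tool_rot: [[0.0, 1.0, -0.0], [1.0, -0.0, -0.0], [-0.0, -0.0, -1.0]]
ft_force: [0.5, -0.0, -0.2]
grip_width: -0.0001
gripper_force: 0.0
```

```bash
python3 - <<'E'
from h import *
p,d=optics.get_image("top"); ps,ds=optics.get_image("scene")
cv2.imwrite("pics/c5.png",np.hstack([cv2.resize(ps[130:280,170:290],(320,400),interpolation=cv2.INTER_CUBIC),cv2.resize(p[100:270,190:340],(353,400))]))
E
```

```text
(no output)
```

View pics/c5.png

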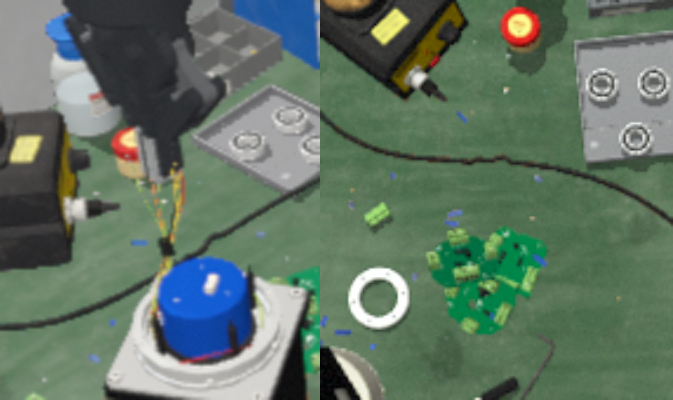

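Shut fingertips at (160,175) go right through the wire bundle with no force, so the wires are only visual. The servo body (275 mm) clears the forearm, so a direct grasp is possible. I'll move over block A.

>>> step_arm([
  [0,0,-0.6],
  [-0.09,0.485,0],
  [-0.09,0.485,0],
  [-0.08,0.477,0],
  [0,0,0],
  [0,0,0],
  [0,0,0],
  [0,0,0],
  [0,0,0],
  [0,0,0],
], fingers=[1,0.1,0.1,0.1,0.1,0.1,0.1,0.1,0.1,0.1], twist=[0,0,0,0,0,-0.0472,-0.0472,-0.0472,-0.0472,0])

```text
time_s: 34.55
position: [0.5463, 0.1993, 0.3626]
tool_rot: [[-0.558, 0.83, 0.001], [0.83, 0.558, 0.0], [-0.0, 0.001, -1.0]]
ft_force: [-0.2, -1.0, 0.5]
grip_width: 0.0388
gripper_force: 0.0
```

>>> step_arm([
  [0,0,0.5],
  [0,0,0.5],
  [0,0,0.5],
  [0,0,0.5],
  [0,0,0.3],
  [0,0,0.2],
  [0,0,0],
  [0,0,0],
], fingers=[0.1,0.1,0.1,0.1,0.1,0.1,0.1,0.1], twist=[0,0,0,0,0,0,0,0])

```text
time_s: 35.55
position: [0.5474, 0.1992, 0.1133]
tool_rot: [[-0.558, 0.83, 0.002], [0.83, 0.558, 0.0], [-0.001, 0.002, -1.0]]
ft_force: [-0.0, -0.3, 1.0]
grip_width: 0.0385
gripper_force: 0.0
```

```bash
sed -i 's/c4.png/c6.png/' prof.py; python3 prof.py | head -22; python3 - <<'E'
from h import *
o=monitor.observe();print(o["position"],o["tool_rot"][:,0],o["ft_force"])
p,d=optics.get_image("top"); C=cloud("top",d,np.ones((400,640),bool))
Q=C[(np.hypot(*(C[:,:2]-(.547,.199)).T)<.022)&(C[:,2]<.018)&(C[:,2]>.006)];print(len(Q),(Q.min(0)+Q.max(0))/2 if len(Q) else 0)
E
```

```text
[0.54745379 0.19913023 0.11338862] [ 8.35112256e+00  3.10910402e+01  7.93749746e+01  1.68760880e-03
  6.94073828e+01 -2.55890208e+01] [ 1.62384389e-03 -4.98910761e+01 -1.99609137e+01  3.32485843e-04
  3.04189110e-03  1.56874477e-02]
lat range -0.07847120725540785 0.09997695312637798 sum 110.46601482778745
0.06 ['-', '-', '-', '-', '-', '-', '-', '-', '-', '-', '-']
0.04 ['-', '-', '23-29', '27-29', '27-29', '28-29', '27-29', '26-29', '23-29', '-', '-']
0.02 ['-', '-', '25-30', '29-30', '29-30', '29-30', '29-30', '28-30', '23-30', '24-28', '-']
-0.0 ['-', '-', '24-31', '30-31', '30-30', '30-30', '30-30', '29-31', '23-31', '24-28', '-']
-0.02 ['-', '-', '22-32', '29-32', '29-30', '29-30', '29-30', '28-32', '23-32', '24-28', '-']
-0.04 ['-', '-', '22-32', '31-32', '26-29', '25-29', '25-29', '23-32', '23-32', '-', '-']
-0.06 ['-', '-', '23-33', '32-33', '-', '-', '-', '23-33', '23-33', '-', '-']
-0.08 ['-', '-', '24-34', '32-33', '33-34', '33-34', '33-34', '32-34', '24-34', '-', '-']
-0.1 ['-', '-', '25-33', '32-34', '33-36', '34-36', '33-36', '32-34', '25-34', '-', '-']
-0.12 ['-', '-',
[... 170 characters left out ...]
['-', '-', '33-37', '31-41', '39-42', '40-42', '28-42', '28-41', '-', '-', '-']
-0.18 ['-', '-', '35-38', '33-42', '41-44', '42-44', '41-44', '40-43', '-', '-', '-']
-0.2 ['-', '-', '37-40', '35-45', '43-46', '44-46', '43-46', '42-44', '-', '-', '-']
-0.22 ['-', '-', '39-43', '37-46', '44-48', '46-48', '45-48', '44-46', '-', '-', '-']
-0.24 ['-', '47-49', '41-51', '39-51', '46-51', '48-51', '47-51', '45-51', '46-50', '45-48', '-']
-0.26 ['-', '45-51', '43-53', '41-53', '51-53', '51-53', '51-53', '51-53', '-', '-', '-']
wires rad: zmax, lat range
[0.54745379 0.19913023 0.11338862] [-0.55831692  0.82962724 -0.00092948] [-0.75339213 -0.30106194 -0.4903053 ]
55 [0.54728002 0.19799645 0.01001438]
```

>>> step_arm([
  [0,0,0.2],
  [0,0,0.2],
  [0,0,0.2],
  [0,0,0.2],
  [0,0,0.15],
  [0,0,0],
], fingers=[0.1,0.1,0.1,0.1,0.1,0.1], twist=[0,0,0,0,0,0])

```text
time_s: 36.45
position: [0.5467, 0.1989, 0.0166]
tool_rot: [[-0.559, 0.829, -0.001], [0.829, 0.559, -0.0], [0.001, -0.001, -1.0]]
ft_force: [0.3, -0.0, -0.2]
grip_width: 0.0385
gripper_force: 0.0
```

```bash
python3 - <<'E'
from h import *
o=monitor.observe();print(o["position"],o["joint_efforts"],o["q"][:3])
E
```

```text
[0.5467395  0.19893347 0.01660041] [-6.23939023e-02 -5.12518430e+01 -1.58268034e+01 -1.63242214e-03
 -1.72230648e-01  3.10379190e-03] [ 8.34282271 38.24606026 84.84400778]
```

Joint torques are smooth, so there is no contact. Grasp.

>>> step_arm([
  [0,0,0.06],
  [0,0,0.06],
  [0,0,0],
  [0,0,0],
  [0,0,0],
  [0,0,0],
  [0,0,0],
], fingers=[0.1,0.1,0.1,1,1,1,1], twist=[0,0,0,0,0,0,0])

```text
time_s: 37.33
position: [0.5472, 0.199, 0.0055]
tool_rot: [[-0.559, 0.829, 0.001], [0.829, 0.559, 0.0], [-0.0, 0.001, -1.0]]
ft_force: [0.7, 0.4, 4.2]
grip_width: 0.0124
gripper_force: 31.5
```

>>> step_arm([
  [0,0,-0.4],
  [0,0,-0.5],
  [0,0,-0.5],
  [0,0,0],
  [0,0,0],
  [0,0,0],
  [0,0,0],
  [0,0,0],
  [0,0,0],
], fingers=[1,1,1,1,1,1,1,1,1], twist=[0,0,0,0,0.0472,0.0472,0.0472,0.0472,0])

```text
time_s: 38.45
position: [0.5465, 0.1989, 0.1438]
tool_rot: [[-0.001, 1.0, -0.002], [1.0, 0.001, -0.0], [-0.0, -0.002, -1.0]]
ft_force: [-1.0, -0.1, 0.7]
grip_width: 0.0122
gripper_force: 31.1
```

>>> step_arm([
  [-0.507,0.137,0],
  [-0.507,0.137,0],
  [-0.507,0.137,0],
  [-0.507,0.137,0],
  [-0.507,0.137,0],
  [-0.507,0.137,0],
  [-0.507,0.137,0],
  [-0.507,0.137,0],
  [0,0,0],
  [0,0,0],
], fingers=[1,1,1,1,1,1,1,1,1,1], twist=[0,0,0,0,0,0,0,0,0,0])

```text
time_s: 39.7
position: [0.6562, -0.2061, 0.1442]
tool_rot: [[-0.002, 1.0, -0.001], [1.0, 0.002, 0.001], [0.001, -0.001, -1.0]]
ft_force: [0.1, -0.2, -0.5]
grip_width: 0.0127
gripper_force: 31.1
```

>>> step_arm([
  [0,0,0.5],
  [0,0,0.45],
  [0,0,0.35],
  [0,0,0],
  [0,0,0],
], fingers=[1,1,1,1,1], twist=[0,0,0,0,0])

```text
time_s: 40.33
position: [0.6575, -0.2062, 0.017]
tool_rot: [[-0.002, 1.0, 0.002], [1.0, 0.002, -0.001], [-0.001, 0.002, -1.0]]
ft_force: [0.2, 1.2, 0.2]
grip_width: 0.0125
gripper_force: 31.1
```

>>> step_arm([
  [0,0,0.072],
  [0,0,0],
  [0,0,0],
  [0,0,0],
  [0,0,0],
  [0,0,-0.4],
  [0,0,-0.5],
  [0,0,-0.5],
  [0,0,-0.5],
  [0,0,0],
], fingers=[1,1,1,0.3,0.3,0.3,0.3,0.3,0.3,0.3], twist=[0,0,0,0,0,0,0,0,0,0])

```text
time_s: 41.58
position: [0.6578, -0.2072, 0.2027]
tool_rot: [[-0.0, 1.0, 0.008], [1.0, 0.0, -0.004], [-0.004, 0.008, -1.0]]
ft_force: [-0.9, -0.9, -0.7]
grip_width: 0.0301
gripper_force: 0.0
```

>>> step_arm([
  [-0.36,-0.5,0],
  [-0.36,-0.5,0],
  [-0.36,-0.5,0],
  [-0.36,-0.5,0],
  [-0.36,-0.5,0],
  [-0.36,-0.5,0],
  [-0.36,-0.5,0],
  [-0.3,-0.2,0],
  [0,0,0],
], fingers=[0.3,0.3,0.3,0.3,0.3,0.3,0.3,0.3,0.3], twist=[0,0,0,0,0,0,0,0,0])

```text
time_s: 42.7
position: [0.2848, -0.4899, 0.1966]
tool_rot: [[0.004, 1.0, -0.001], [1.0, -0.004, 0.002], [0.002, -0.001, -1.0]]
ft_force: [0.5, 0.1, -0.4]
grip_width: 0.0302
gripper_force: 0.0
```

```bash
python3 - <<'E'
from h import *
p,d=optics.get_image("top"); C=cloud("top",d,np.ones((400,640),bool))
for nm,c,r in(("t2",(.656,-.206),.02),("t1",(.655,-.257),.02),("cp",(.58,-.367),.03),("b1",(.69,-.112),.022),("b2",(.69,-.055),.022)):
    Q=C[(np.hypot(*(C[:,:2]-c).T)<r)&(C[:,2]<.06)&(C[:,2]>.0085)];print(nm,len(Q),(Q.min(0)+Q.max(0))/2,np.ptp(Q,0)[:2],np.percentile(Q[:,2],[50,95]))
cv2.imwrite("pics/end.png",cv2.resize(p[90:300,180:465],(800,590),interpolation=cv2.INTER_CUBIC))
E
```

```text
t2 52 [ 0.6564005  -0.20523982  0.01439186] [0.013442   0.02441873] [0.01364622 0.01712571]
t1 51 [ 0.65482433 -0.25774817  0.01395287] [0.01230115 0.02404473] [0.01363515 0.0166398 ]
cp 103 [ 0.57979347 -0.36617917  0.02307601] [0.02391706 0.0231795 ] [0.03224794 0.03498397]
b1 112 [ 0.69006122 -0.11241666  0.01336619] [0.03305175 0.03208571] [0.01309879 0.0163931 ]
b2 106 [ 0.69067237 -0.0539679   0.01358288] [0.0353124  0.03203524] [0.01361148 0.01606943]
```

View pics/end.png

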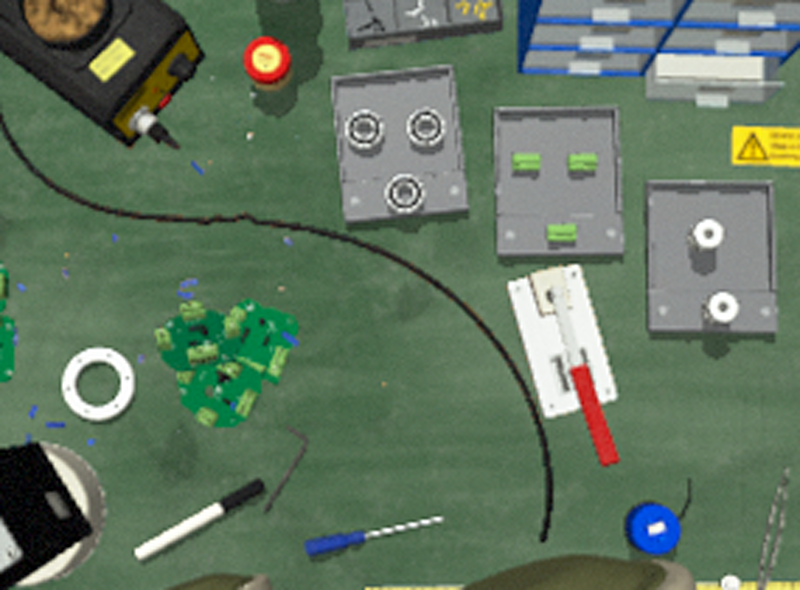

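The final picture shows all five parts in their matching trays: bearings at (364,129) and (425,127), blocks at (526,162) and (582,162), and the coupling at (708,233). The flange and encoder look undisturbed.

```bash
python3 -c "
from rig import close_job
print(close_job())"
```

```text
the job is handed in; nothing more can be done
None
```

All five parts are in their matching trays, resting on the floors the right way up, with the flange ring and encoder left alone; the job is handed in at about 43 s, with no verdict returned.

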